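# Mix the right sample on the vortex mixer and keep it running

### The arm

A 6-joint arm with a two-finger parallel gripper is mounted at the origin on the work surface. World frame = base frame: x ahead of the robot, y to its left, z up, the work surface at z = 0. Lengths are in m, angles in rad, forces in N, time in s.
With the tool pointing down it reaches from about 0.4 to 0.825 m from the base axis. Payload 7 kg.
Tool frame: the origin (TCP) lies at the very end of the fingers, on their centre line; the grasp point (between the pads) lies arm.hold_point_z behind it (arm.hold_point_z is the distance from the TCP to the grasp point, in m); z points along the fingers, y is the line along which they close (so a half turn about z gives the same grasp; the last joint's range is limited). The gripper opens to 88 mm and grips with 3 to 60 N. Pads are 19 mm wide; open, the fingers measure 130 mm over their backs; the gripper's body (78 mm by 193 mm) begins 47 mm behind the grasp point.
Start: joints at [-0.973, 0.359, 0.012, 0, -1.224, -0.288], TCP at [0.206, -0.643, 0.227] pointing down, gripper open.
Joint ranges: [-3.07, 3.07], [-1.43, 2.12], [-1.02, 1.25], [-3.03, 1.67], [-3.05, -0], [-3.03, 3.03]. Speed limits (rad/s): [2.39, 2.39, 3.01, 3.14, 3.14, 3.14].

### API

Orientations are given as [roll, pitch, yaw] about the fixed x, y, z axes, in that order (R = Rz(yaw) Ry(pitch) Rx(roll)).
In Python, from station import arm, camrig, get_state gives the robot as it stands (arm), with the cameras (camrig) and the readings as plain functions.
- The arm moves only by the shell command python3 nudge.py 'ROWS' [FORCE]. ROWS is a JSON list of rows, 1 to 20 of them, each an object with the fields finger_gap (the finger opening in m), x, y, z (the shift in parts of the range, where 1.0 means 0.75 m), yaw (a turn about the tool's z in parts of the range, where 1.0 means 4 rad); a field left out counts as zero (the opening has to be given); each row is the pose to reach, as a shift and turn from the pose commanded when the command began, along the tool's axes at that moment; what a row does not reach only later rows make up. A row lasts 1/12 s, in which the tool goes at most 0.0417 m and 0.125 rad, less where a joint would pass 70% of its speed; a pose out of reach is approached as far as the arm can. The fingers move at their own pace and stop on an object; FORCE is the grip in N (left out, the last holds). Time passes only in rows, so rows that do not move let the fingers close. It prints the time, the measured TCP pose, the force, the opening and the grip force at its end. Shift and turn numbers lie between -1 and 1, and a call with a number outside is refused. Input that does not fit is refused with a message, and nothing moves.
- get_state(): the state, without advancing time (a new reading comes with each control period).
- camrig.grab_frame(name): name is "side" or "top" or "wrist"; returns the picture (480x640x3 uint8, red, green, blue); there is no depth.
- camrig.camera_params(name): a dict with "fx", "fy", "cx", "cy" (pixels), "D" ([k1, k2, p1, p2, k3] as OpenCV has them; the pictures are not rectified), "T" (4x4, takes a point from camera to world coordinates); the wrist camera has in their place "hand_eye" (4x4, takes a point from camera to tool coordinates, whose origin is the TCP and whose axes are the flange's). Camera axes: x right, y down, z forward; pixel columns grow to the right and rows downward; lengths in m; the calibration is good to about 2 mm. A picture is of the moment at which its call begins: read the wrist's pose just before it. camera_params takes no time and is no camera call.
- arm.job_done(): hands the job in; it is judged then, once.
The state is a dict: "t": time; "q": joint angles; "qd": joint speeds; "joint_efforts": joint torques, N m; "eef_pos": TCP position; "ee_rot": TCP orientation; "force": force on the tool from outside, world axes, zero at the start; "moment": the same for the moment, N m; "width": finger opening in m; "gripper_force": force on a finger pad.
Only numpy, scipy, OpenCV 4.12 (cv2) and the standard library are available. Lean on these libraries where they do the work, as an engineer would, in place of code of your own. Each camera call takes 0.05 s, during which the arm holds its last target. There are 200 camera calls.

### The job

The slide on the grey mat is the next to be prepared: take the sample tube whose screw cap has the colour of that slide's end out of the wire rack and mix it on the vortex mixer, standing it upright in the rubber cup and pressing the sprung cup down with the tube to about half of its 8 mm travel (about 4 mm), which runs the mixer without stalling it on its stop. Keep it pressed like that for five seconds and finish while still holding the tube there, cup pressed, gripper closed on the tube and clear of the mixer. Leave the other tubes, the mouse, the marker and the box of tips where they are.

Things in the scene. Friction and masses are not known exactly. Their poses are not given: they have to be found in the camera images.
- slide_blue: glass microscope slide, 76 x 26 x 1.2 mm, whose marking end (the last 20 mm) is blue; fixed where it lies, either on the grey mat or in the white tray. Origin: centre of its underside; x along its length, z up
- tube_blue: capped 15 ml conical sample tube, about 20 to 33 g, 121 mm long, with a blue screw cap; stands upright in a cell of the wire rack. Origin: centre of the tip (its lowest point); z runs up the tube. Tip flat of 7 mm diameter, cone up to 22 mm, then a plain round barrel of 16.6 mm diameter up to 106 mm, then the cap, 21 mm diameter, from 106 to 121 mm
- slide_orange: glass microscope slide, 76 x 26 x 1.2 mm, whose marking end (the last 20 mm) is orange; fixed where it lies, either on the grey mat or in the white tray. Origin: centre of its underside; x along its length, z up
- tube_orange: capped 15 ml conical sample tube, about 20 to 33 g, 121 mm long, with an orange screw cap; stands upright in a cell of the wire rack. Origin: centre of the tip (its lowest point); z runs up the tube. Tip flat of 7 mm diameter, cone up to 22 mm, then a plain round barrel of 16.6 mm diameter up to 106 mm, then the cap, 21 mm diameter, from 106 to 121 mm
- slide_green: glass microscope slide, 76 x 26 x 1.2 mm, whose marking end (the last 20 mm) is green; fixed where it lies, either on the grey mat or in the white tray. Origin: centre of its underside; x along its length, z up
- tube_green: capped 15 ml conical sample tube, about 20 to 33 g, 121 mm long, with a green screw cap; stands upright in a cell of the wire rack. Origin: centre of the tip (its lowest point); z runs up the tube. Tip flat of 7 mm diameter, cone up to 22 mm, then a plain round barrel of 16.6 mm diameter up to 106 mm, then the cap, 21 mm diameter, from 106 to 121 mm
- mat: grey rubber preparation mat, 60 x 110 x 3 mm, fixed on the bench; the slide to be prepared next lies on it. Origin: centre of its underside
- tray: white slide tray, 80 x 100 x 7 mm, fixed, holding the two slides that wait. Origin: centre of its underside
- rack: blue coated wire rack, fixed, 2 x 6 square cells of 22.5 mm pitch (19.5 mm clear), 48 mm along its x and 138 mm along its y, topmost wires at 57 mm; tubes stand on its floor, 3 mm above the bench, so a tube's barrel is free from 57 to 109 mm above the bench. Three cells hold tubes, at least 45 mm apart along the rack's y. Origin: centre of its underside, z up
- mixer: white vortex mixer, fixed, housing 165 x 130 mm and 88 mm high (black collar to 94 mm), with a black rubber cup on top. Origin: centre of its underside, front (control panel) towards its -x, z up; the cup's vertical axis passes 20 mm towards its +x from the origin
- cup_seat (a point): centre of the floor of the mixer's rubber cup (moves down with it), 110 mm above the bench when the cup is up; the cup is round, outer diameter 42 mm, its rim 12 mm above this floor, its hollow narrows from about 34 mm wide at the rim to about 26 mm wide at the floor, which is flat; a tube's tip stands on the floor
- cup (a joint): how far the sprung cup is pressed straight down, in m: 0 up (at rest), 0.008 on its stop. It starts to move at about 2.4 N and takes about 1 N more for each further mm (about 6.4 N half-way, 10.4 N at the stop)
- mouse: loose black and grey computer mouse, 100 x 60 x 33 mm; origin: centre of its underside
- marker: loose white marker pen with black cap, 133 mm long, 13 mm thick, lying along its x; origin: underside, near its middle
- tipbox: loose blue box of yellow pipette tips, 82 x 122 x 54 mm; origin: centre of its underside

How it is judged:
By the outcome, as a careful person would: the job done as asked, in the order asked, and still so for the second after the job is handed in, while the arm keeps its last pose, push and grip.
It also fails if it takes over 54 s, if anything falls off the work surface, if the arm or the gripper's body presses on something with over 40 N, if the wrist force passes 120 N, or if a joint passes its speed limit or range.

## Working session

There is one attempt and no reset: what is moved stays moved. The work goes in short steps, Python scripts to look and compute and a shell command to move; the robot and the scene stay as the last step left them, time stands still between calls to the robot, and variables do not carry over. Pictures are saved under pics/ and viewed, at most 10 in all, crops included, and the job is handed in when it is done.

```bash
ls; mkdir -p pics
python3 - <<'E'
from station import arm, camrig, get_state
import cv2,numpy as np
np.set_printoptions(precision=4,suppress=True)
for n in ("side","top"):
    cv2.imwrite(f"pics/{n}0.png",camrig.grab_frame(n)[:,:,::-1]); print(n,camrig.camera_params(n))
print(camrig.camera_params("wrist"),arm.hold_point_z); print(get_state())
E
```

```text
nudge.py
pics
station.py
side {'fx': 445.0046367630778, 'fy': 445.0046367630778, 'cx': 315.8225894617312, 'cy': 242.19653241714929, 'D': array([-0.0814,  0.    ,  0.    ,  0.    ,  0.    ]), 'T': array([[-0.7787, -0.4356,  0.4515,  0.0878],
       [-0.6273,  0.5372, -0.5638,  0.5851],
       [ 0.0031, -0.7223, -0.6916,  0.8499],
       [ 0.    ,  0.    ,  0.    ,  1.    ]])}
top {'fx': 500.3471219548196, 'fy': 500.3471219548196, 'cx': 317.9913191880228, 'cy': 234.5198880371418, 'D': array([0.036, 0.   , 0.   , 0.   , 0.   ]), 'T': array([[-0.0088, -0.986 ,  0.1668,  0.394 ],
       [-0.9998,  0.006 , -0.0174, -0.0037],
       [ 0.0162, -0.1669, -0.9858,  1.1963],
       [ 0.    ,  0.    ,  0.    ,  1.    ]])}
{'fx': 343.8249728563552, 'fy': 343.8249728563552, 'cx': 324.30509899966466, 'cy': 242.29477033846814, 'D': array([-0.0463,  0.    ,  0.    ,  0.    ,  0.    ]), 'hand_eye': array([[ 0.0002, -0.9668, -0.2556,  0.0693],
       [ 1.    ,  0.0001,  0.0005, -0.0008],
       [-0.0005, -0.2556,  0.9668, -0.1582],
       [ 0.    ,  0.    ,  0.    ,  1.    ]])} 0.0188
{'t': 0.1, 'q': array([-0.9729,  0.3593,  0.0112, -0.0003, -1.2241, -0.2881]), 'qd': array([ 0.0003, -0.0025,  0.0019,  0.001 ,  0.0004, -0.0003]), 'joint_efforts': array([ -0.0021, -58.4163,  29.3748,   7.0152,   0.0103,  -0.0001]), 'eef_pos': array([ 0.2056, -0.6425,  0.2257]), 'ee_rot': array([ 3.1401, -0.0001, -2.8319]), 'force': array([ 0.8732, -1.0204, -0.2728]), 'moment': array([ 0.0088,  0.0207, -0.0316]), 'gripper_force': 0.0, 'width': 0.08778586939890799}
```

View pics/top0.png

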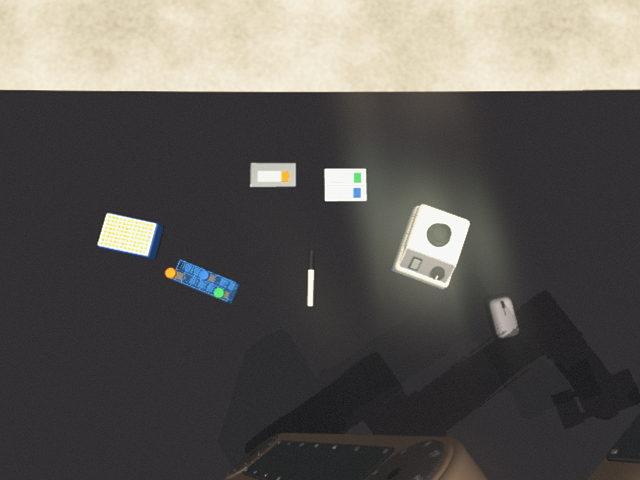

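View pics/side0.png

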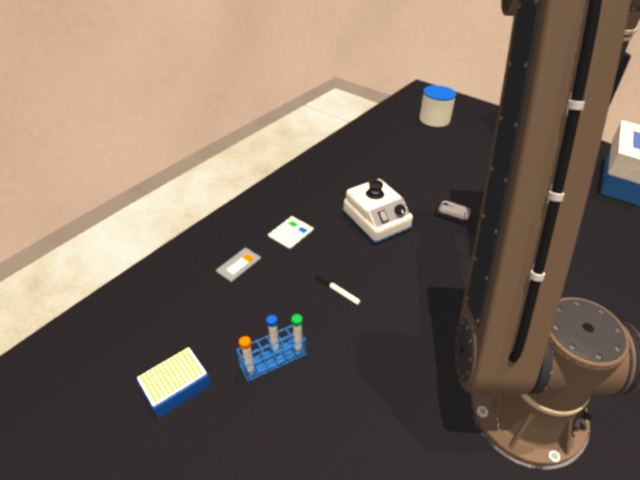

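The orange-ended slide is on the grey mat (top view 273,175), so I need the orange tube. Its cap is at about (170,272) in the top view and (245,342) in the side view. The mixer cup is at about (439,235) and (376,187).

```bash
cat > h.py <<'E'
import cv2,numpy as np
from scipy.spatial.transform import Rotation as R
np.set_printoptions(precision=4,suppress=True)
from station import arm, camrig, get_state
def ray(n,uv,T=None):
    c=camrig.camera_params(n); K=np.array([[c['fx'],0,c['cx']],[0,c['fy'],c['cy']],[0,0,1]])
    p=cv2.undistortPoints(np.array([[uv]],float),K,np.array(c['D'])).ravel()
    T=c['T'] if T is None else T
    return T[:3,3],T[:3,:3]@np.r_[p,1]
def plane(n,uv,z,T=None):
    o,d=ray(n,uv,T); return o+d*(z-o[2])/d[2]
def tri(r1,r2):
    (a,d),(b,e)=r1,r2; s=np.linalg.lstsq(np.c_[d,-e],b-a,rcond=None)[0]
    p,q=a+s[0]*d,b+s[1]*e; return (p+q)/2,np.linalg.norm(p-q)
def wristT(s):
    M=np.eye(4); M[:3,:3]=R.from_euler('xyz',s['ee_rot']).as_matrix(); M[:3,3]=s['eef_pos']
    return M@camrig.camera_params('wrist')['hand_eye']
def blobs(im,lo,hi,amin=15):
    m=cv2.inRange(cv2.cvtColor(im,cv2.COLOR_RGB2HSV),np.array(lo),np.array(hi))
    n,l,st,c=cv2.connectedComponentsWithStats(m)
    return [(c[i],st[i]) for i in range(1,n) if st[i][4]>=amin]
E
python3 - <<'E'
from h import *
t=cv2.imread('pics/top0.png')[:,:,::-1]; s=cv2.imread('pics/side0.png')[:,:,::-1]
for n,im in(('top',t),('side',s)):
    print(n,'orange',[(c,st) for c,st in blobs(im,(5,170,150),(18,255,255))])
    print(n,'green',[(c,st) for c,st in blobs(im,(50,150,100),(75,255,255))])
    print(n,'wire',[(c,st) for c,st in blobs(im,(100,120,80),(115,255,255),100)])
cv2.imwrite('pics/crop0.png',np.vstack([np.hstack([cv2.resize(t[190:300,385:485,::-1],(400,440),interpolation=2),cv2.resize(s[165:275,330:430,::-1],(400,440),interpolation=2)])]))
E
```

```text
top orange [(array([170.4167, 272.9444]), array([165, 268,  12,  11,  36], dtype=int32))]
top green [(array([218.1273, 292.2   ]), array([214, 288,  10,  10,  55], dtype=int32))]
top wire [(array([147.5062, 243.8375]), array([ 98, 222,  65,  37, 320], dtype=int32)), (array([205.528 , 280.0814]), array([ 173,  259,   66,   44, 1142], dtype=int32))]
side orange [(array([244.7561, 342.2439]), array([239, 336,  12,  13,  82], dtype=int32))]
side green [(array([296.4074, 319.0833]), array([291, 314,  12,  11, 108], dtype=int32))]
side wire [(array([439.0027,  92.1857]), array([423,  85,  34,  15, 377], dtype=int32)), (array([620.0958, 187.9079]), array([601, 154,  39,  52, 814], dtype=int32)), (array([271.432, 319.688]), array([265, 314,  13,  12, 125], dtype=int32)), (array([271.845 , 354.8182]), array([ 236,  325,   71,   57, 1535], dtype=int32)), (array([180.7241, 396.2709]), array([140, 373,  71,  45, 790], dtype=int32))]
```

View pics/crop0.png

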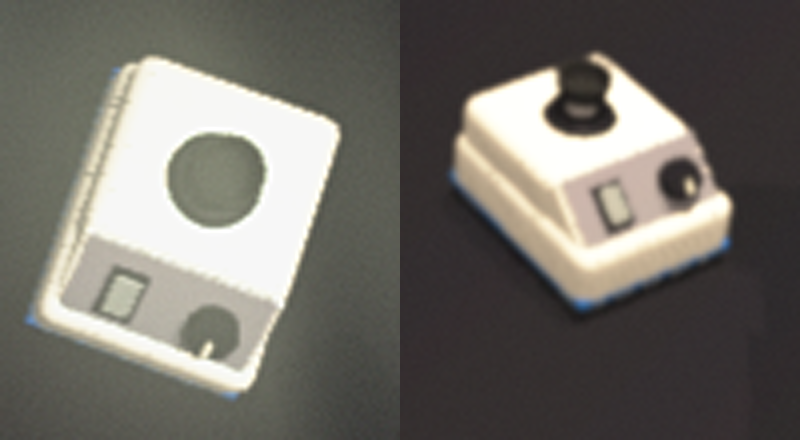

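The crop shows the collar disc centred at about top (439,235) and the cup rim centred at about side (376,183.5).

Run:
```python
from h import *
for o in [((170.4,272.5),(244.75,342.2),'orange'),((218.1,292.2),(296.4,319.1),'green'),((203.5,274),(271.4,319.7),'blue')]:
    print(o[2],tri(ray('top',o[0]),ray('side',o[1])),plane('top',o[0],.122),plane('side',o[1],.1165))
print('collar',plane('top',(439,235),.094),'cup',plane('side',(376,183.5),.122))
# mixer corners on top view base; rack mask direction
t=cv2.imread('pics/top0.png')[:,:,::-1]
m=cv2.inRange(cv2.cvtColor(t,cv2.COLOR_RGB2HSV),(100,120,80),(115,255,255)); m[:258]=0
r=cv2.minAreaRect(cv2.findNonZero(m)); b=cv2.boxPoints(r); print(r)
P=np.array([plane('top',p,.055)[:2] for p in b]); print(P,[np.linalg.norm(P[i]-P[i-1]) for i in range(4)])
s=get_state(); Rm=R.from_euler('xyz',s['ee_rot']).as_matrix(); print(Rm)
```

```text
orange (array([0.4958, 0.2936, 0.1197]), np.float64(0.0001908882872197922)) [0.4955 0.2929 0.122 ] [0.4977 0.2924 0.1165]
green (array([0.4527, 0.1906, 0.1229]), np.float64(7.433372941039113e-05)) [0.4527 0.1907 0.122 ] [0.4559 0.1872 0.1165]
blue (array([0.4916, 0.2228, 0.1215]), np.float64(0.0003648896757663748)) [0.4917 0.2228 0.122 ] [0.4942 0.2202 0.1165]
collar [ 0.5777 -0.2941  0.094 ] cup [ 0.5808 -0.2947  0.122 ]
((192.54922485351562, 275.6612548828125), (92.1373062133789, 22.678491592407227), 22.30620574951172)
[[0.511  0.3672]
 [0.5589 0.3502]
 [0.4774 0.1552]
 [0.4305 0.1736]] [np.float64(0.20968343800668585), np.float64(0.05079092730139472), np.float64(0.21132991797348102), np.float64(0.05041192437719323)]
[[-0.9524 -0.3048 -0.0006]
 [-0.3048  0.9524  0.0013]
 [ 0.0001  0.0015 -1.    ]]
```

Careful with the scale: shifts go in shares of 0.75 m and turns go in shares of 4 rad. That gives: -0.46 m / 0.75 = -0.6133, -0.023 m / 0.75 = -0.0307, -0.886 rad / 4 = -0.2215.

```bash
python3 nudge.py '[{"finger_gap": 0.06, "x": -0.3067, "y": 0.1467, "z": -0.0307, "yaw": -0.11}, {"finger_gap": 0.06, "x": -0.3067, "y": 0.1467, "z": -0.0307, "yaw": -0.11}, {"finger_gap": 0.06, "x": -0.3067, "y": 0.1467, "z": -0.0307, "yaw": -0.11}, {"finger_gap": 0.06, "x": -0.3067, "y": 0.1467, "z": -0.0307, "yaw": -0.11}, {"finger_gap": 0.06, "x": -0.6133, "y": 0.2907, "z": -0.0307, "yaw": -0.2215}, {"finger_gap": 0.06, "x": -0.6133, "y": 0.2907, "z": -0.0307, "yaw": -0.2215}, {"finger_gap": 0.06, "x": -0.6133, "y": 0.2907, "z": -0.0307, "yaw": -0.2215}, {"finger_gap": 0.06, "x": -0.6133, "y": 0.2907, "z": -0.0307, "yaw": -0.2215}, {"finger_gap": 0.06, "x": -0.6133, "y": 0.2907, "z": -0.0307, "yaw": -0.2215}, {"finger_gap": 0.06, "x": -0.6133, "y": 0.2907, "z": -0.0307, "yaw": -0.2215}, {"finger_gap": 0.06, "x": -0.6133, "y": 0.2907, "z": -0.0307, "yaw": -0.2215}, {"finger_gap": 0.06, "x": -0.6133, "y": 0.2907, "z": -0.0307, "yaw": -0.2215}, {"finger_gap": 0.06, "x": -0.6133, "y": 0.2907, "z": -0.0307, "yaw": -0.2215}, {"finger_gap": 0.06, "x": -0.6133, "y": 0.2907, "z": -0.0307, "yaw": -0.2215}, {"finger_gap": 0.06, "x": -0.6133, "y": 0.2907, "z": -0.0307, "yaw": -0.2215}, {"finger_gap": 0.06, "x": -0.6133, "y": 0.2907, "z": -0.0307, "yaw": -0.2215}]' 30
python3 - <<'E'
from h import *
s=get_state(); im=camrig.grab_frame('wrist'); cv2.imwrite('pics/w1.png',im[:,:,::-1]); print(s)
E
```

```text
t: 1.43
eef_pos: [0.5767, -0.2954, 0.2492]
ee_rot: [3.141, -0.0, -1.946]
force: [-0.5, -0.2, -0.0]
width: 0.06
gripper_force: 0.0
{'t': 1.4333, 'q': array([-0.1728,  0.3024, -0.0176,  0.    , -1.2517, -0.2025]), 'qd': array([-0.0153, -0.0092, -0.0001, -0.0003,  0.0004, -0.0008]), 'joint_efforts': array([  0.9492, -53.5999,  29.7252,   7.0317,   0.0417,  -0.0073]), 'eef_pos': array([ 0.5767, -0.2954,  0.2492]), 'ee_rot': array([ 3.1407, -0.0002, -1.946 ]), 'force': array([-0.5385, -0.2027, -0.026 ]), 'moment': array([-0.0311,  0.083 , -0.0126]), 'gripper_force': 0.0, 'width': 0.060025505386712}
```

View pics/w1.png

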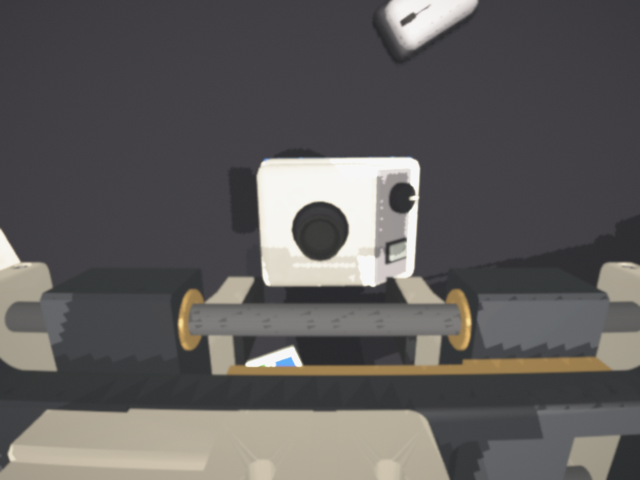

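The wrist view shows the cup and collar centred at about (320,232), with a dark collar of about 56 px around the cup.

Run:
```python
from h import *
im=cv2.imread('pics/w1.png'); g=cv2.cvtColor(im,cv2.COLOR_BGR2GRAY)
s=get_state(); T=wristT(s)
m=(g<120).astype(np.uint8); m[:170]=0;m[275:]=0;m[:,:275]=0;m[:,365:]=0
n,l,st,c=cv2.connectedComponentsWithStats(m); i=1+np.argmax(st[1:,4]); print(st[i],c[i])
ct=cv2.findContours((l==i).astype(np.uint8),0,1)[0][0]; e=cv2.fitEllipse(cv2.convexHull(ct)); print(e)
print('collar',plane('wrist',e[0],.094,T),'top collar',plane('top',(439,235),.094))
cr=cv2.resize(im[190:275,275:365],None,fx=6,fy=6,interpolation=2); cr=cv2.convertScaleAbs(cr,alpha=2.5)
cv2.imwrite('pics/c1.png',cr)
h=cv2.HoughCircles(cv2.resize(cv2.convertScaleAbs(g[190:275,275:365],alpha=2),None,fx=4,fy=4,interpolation=2),cv2.HOUGH_GRADIENT,1,20,param1=60,param2=20,minRadius=50,maxRadius=140)
for x,y,r in h[0][:6]: print(275+x/4,190+y/4,r/4,plane('wrist',(275+x/4,190+y/4),.122,T))
```

```text
[ 292  202   56   59 2511] [319.7507 230.0868]
((319.73382568359375, 230.26251220703125), (54.891151428222656, 58.30464172363281), 1.3968803882598877)
collar [ 0.5809 -0.2955  0.094 ] top collar [ 0.5777 -0.2941  0.094 ]
320.125 230.125 27.8 [ 0.5779 -0.3013  0.122 ]
320.125 236.875 22.975 [ 0.5801 -0.2958  0.122 ]
314.375 228.125 33.15 [ 0.5818 -0.3047  0.122 ]
325.375 231.875 30.3 [ 0.5743 -0.2982  0.122 ]
320.875 225.125 22.875 [ 0.5757 -0.3051  0.122 ]
326.125 226.125 20.65 [ 0.5718 -0.3027  0.122 ]
```

View pics/c1.png

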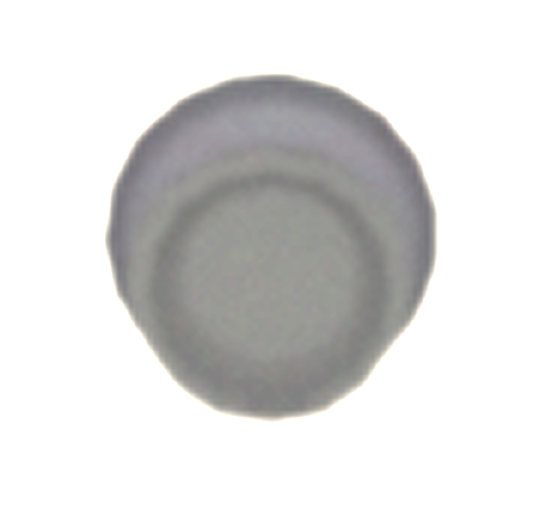

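The contrast-boosted crop shows the cup rim centred at about wrist pixel (320.2,237), which gives (0.580,-0.296). The collar and side view agree within 1–2 mm. Next I move over the orange tube.

In the tool's units: -0.517 m / 0.75 = -0.6893, 0.291 m / 0.75 = 0.388.

```bash
python3 nudge.py '[{"finger_gap": 0.06, "x": -0.6893, "y": 0.388, "z": 0.0267}, {"finger_gap": 0.06, "x": -0.6893, "y": 0.388, "z": 0.0267}, {"finger_gap": 0.06, "x": -0.6893, "y": 0.388, "z": 0.0267}, {"finger_gap": 0.06, "x": -0.6893, "y": 0.388, "z": 0.0267}, {"finger_gap": 0.06, "x": -0.6893, "y": 0.388, "z": 0.0267}, {"finger_gap": 0.06, "x": -0.6893, "y": 0.388, "z": 0.0267}, {"finger_gap": 0.06, "x": -0.6893, "y": 0.388, "z": 0.0267}, {"finger_gap": 0.06, "x": -0.6893, "y": 0.388, "z": 0.0267}, {"finger_gap": 0.06, "x": -0.6893, "y": 0.388, "z": 0.0267}, {"finger_gap": 0.06, "x": -0.6893, "y": 0.388, "z": 0.0267}, {"finger_gap": 0.06, "x": -0.6893, "y": 0.388, "z": 0.0267}, {"finger_gap": 0.06, "x": -0.6893, "y": 0.388, "z": 0.0267}, {"finger_gap": 0.06, "x": -0.6893, "y": 0.388, "z": 0.0267}, {"finger_gap": 0.06, "x": -0.6893, "y": 0.388, "z": 0.0267}, {"finger_gap": 0.06, "x": -0.6893, "y": 0.388, "z": 0.0267}, {"finger_gap": 0.06, "x": -0.6893, "y": 0.388, "z": 0.0267}, {"finger_gap": 0.06, "x": -0.6893, "y": 0.388, "z": 0.0267}, {"finger_gap": 0.06, "x": -0.6893, "y": 0.388, "z": 0.0267}]' 30
python3 - <<'E'
from h import *
s=get_state(); im=camrig.grab_frame('wrist'); cv2.imwrite('pics/w2.png',im[:,:,::-1]); T=wristT(s); print(s['q'])
for c,st in blobs(im,(5,150,80),(18,255,255),60):
    print(c,st,'bbox centre',plane('wrist',(st[0]+st[2]/2,st[1]+st[3]/2),.12,T),plane('wrist',c,.12,T))
E
```

```text
t: 2.98
eef_pos: [0.4962, 0.2912, 0.2297]
ee_rot: [-3.142, -0.0, -1.947]
force: [0.2, -1.3, 0.2]
width: 0.0603
gripper_force: 0.0
[ 0.8706  0.1938 -0.2083  0.0001 -1.1688 -1.247 ]
[324.9771 242.7143] [311 229  28  28 175] bbox centre [0.4962 0.2933 0.12  ] [0.4962 0.293  0.12  ]
```

View pics/w2.png

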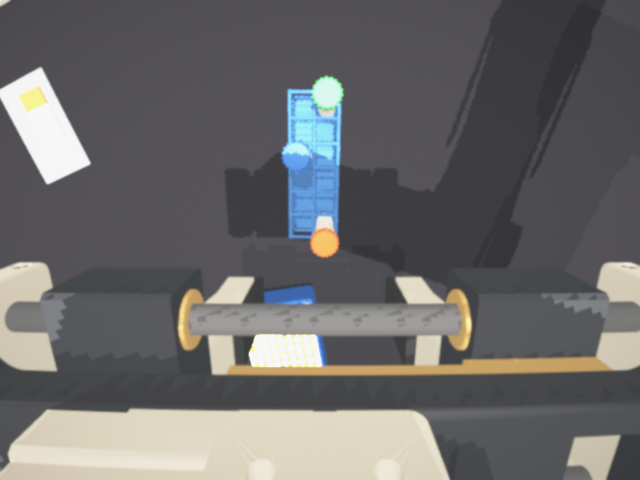

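The orange cap is at wrist pixel (325,243), which gives (0.496,0.293) and matches the triangulation. The rack is square with the fingers, so I descend and grip.

In the tool's units: 0.164 m / 0.75 = 0.2187, -0.002 m / 0.75 = -0.0027.

```bash
python3 nudge.py '[{"finger_gap": 0.06, "x": -0.0027, "y": 0.0013, "z": 0.0533}, {"finger_gap": 0.06, "x": -0.0027, "y": 0.0013, "z": 0.1067}, {"finger_gap": 0.06, "x": -0.0027, "y": 0.0013, "z": 0.16}, {"finger_gap": 0.06, "x": -0.0027, "y": 0.0013, "z": 0.2}, {"finger_gap": 0.06, "x": -0.0027, "y": 0.0013, "z": 0.2187}, {"finger_gap": 0.06, "x": -0.0027, "y": 0.0013, "z": 0.2187}, {"finger_gap": 0.06, "x": -0.0027, "y": 0.0013, "z": 0.2187}]' 30; python3 nudge.py '[{"finger_gap": 0.012}, {"finger_gap": 0.012}, {"finger_gap": 0.012}, {"finger_gap": 0.012}, {"finger_gap": 0.012}, {"finger_gap": 0.012}, {"finger_gap": 0.012}, {"finger_gap": 0.012}, {"finger_gap": 0.012}, {"finger_gap": 0.012}]' 30
```

```text
t: 3.62
eef_pos: [0.4962, 0.2936, 0.0656]
ee_rot: [3.142, -0.001, -1.947]
force: [0.9, 0.6, 1.1]
width: 0.0599
gripper_force: 0.0
t: 4.45
eef_pos: [0.496, 0.295, 0.0657]
ee_rot: [-3.141, 0.0, -1.946]
force: [0.3, -0.8, 1.2]
width: 0.017
gripper_force: 30.0
```

In the tool's units: -0.16 m / 0.75 = -0.2133, -0.13 m / 0.75 = -0.1733.

```bash
python3 nudge.py '[{"finger_gap": 0.012, "z": -0.0267}, {"finger_gap": 0.012, "z": -0.0667}, {"finger_gap": 0.012, "z": -0.12}, {"finger_gap": 0.012, "z": -0.1733}, {"finger_gap": 0.012, "z": -0.2133}, {"finger_gap": 0.012, "z": -0.2133}, {"finger_gap": 0.012, "z": -0.2133}]' 30
python3 - <<'E'
from h import *
s=get_state(); a=camrig.grab_frame('side'); w=camrig.grab_frame('wrist')
cv2.imwrite('pics/l.png',np.hstack([cv2.resize(a[240:400,180:340],(400,400)),cv2.resize(w[120:360,200:440],(400,400))])[:,:,::-1])
Rm=R.from_euler('xyz',s['ee_rot']).as_matrix(); print(s['eef_pos'],s['force'],s['width'],Rm.T@(np.array([.580,-.2955,s['eef_pos'][2]])-s['eef_pos']))
E
```

```text
t: 5.03
eef_pos: [0.4963, 0.2957, 0.2277]
ee_rot: [-3.14, 0.004, -1.946]
force: [0.3, -0.5, -2.6]
width: 0.0174
gripper_force: 30.0
[0.4963 0.2957 0.2277] [ 0.3203 -0.4714 -2.5522] 0.017380976011580937 [ 0.5194 -0.2944 -0.0017]
```

View pics/l.png

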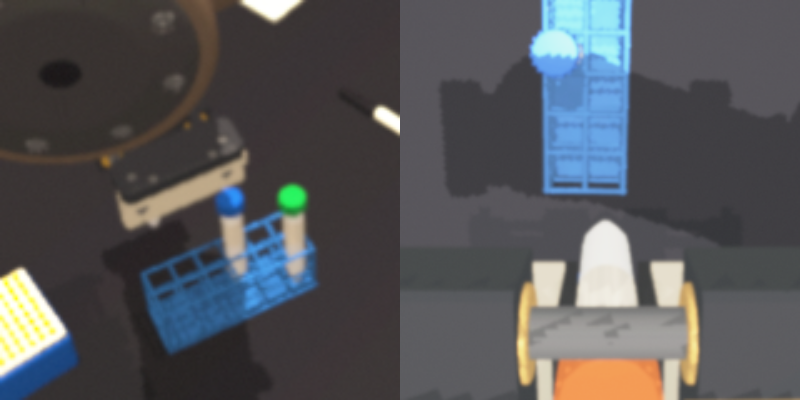

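The tube is held upright between the fingers (right half) and the other two stay in the rack. I carry it over the cup.

In the tool's units: 0.519 m / 0.75 = 0.692, -0.294 m / 0.75 = -0.392.

```bash
python3 nudge.py '[{"finger_gap": 0.012, "x": 0.692, "y": -0.392}, {"finger_gap": 0.012, "x": 0.692, "y": -0.392}, {"finger_gap": 0.012, "x": 0.692, "y": -0.392}, {"finger_gap": 0.012, "x": 0.692, "y": -0.392}, {"finger_gap": 0.012, "x": 0.692, "y": -0.392}, {"finger_gap": 0.012, "x": 0.692, "y": -0.392}, {"finger_gap": 0.012, "x": 0.692, "y": -0.392}, {"finger_gap": 0.012, "x": 0.692, "y": -0.392}, {"finger_gap": 0.012, "x": 0.692, "y": -0.392}, {"finger_gap": 0.012, "x": 0.692, "y": -0.392}, {"finger_gap": 0.012, "x": 0.692, "y": -0.392}, {"finger_gap": 0.012, "x": 0.692, "y": -0.392}, {"finger_gap": 0.012, "x": 0.692, "y": -0.392}, {"finger_gap": 0.012, "x": 0.692, "y": -0.392}, {"finger_gap": 0.012, "x": 0.692, "y": -0.392}, {"finger_gap": 0.012, "x": 0.692, "y": -0.392}, {"finger_gap": 0.012, "x": 0.692, "y": -0.392}, {"finger_gap": 0.012, "x": 0.692, "y": -0.392}, {"finger_gap": 0.012, "x": 0.692, "y": -0.392}, {"finger_gap": 0.012, "x": 0.692, "y": -0.392}]' 30
python3 nudge.py '[{"finger_gap": 0.012}, {"finger_gap": 0.012}, {"finger_gap": 0.012}]'
python3 - <<'E'
from h import *
s=get_state(); a=camrig.grab_frame('side'); w=camrig.grab_frame('wrist'); cv2.imwrite('pics/s3.png',a[:,:,::-1])
cv2.imwrite('pics/l2.png',np.hstack([cv2.resize(a[120:220,320:420],(400,400),interpolation=2),cv2.resize(w[140:340,220:420],(400,400))])[:,:,::-1])
Rm=R.from_euler('xyz',s['ee_rot']).as_matrix(); print(s['eef_pos'],s['force'],s['width'],Rm.T@(np.array([.580,-.2955,s['eef_pos'][2]])-s['eef_pos']))
E
```

```text
t: 6.8
eef_pos: [0.5794, -0.2945, 0.2256]
ee_rot: [3.142, 0.0, -1.944]
force: [0.5, -0.8, -0.0]
width: 0.0173
gripper_force: 30.0
t: 7.05
eef_pos: [0.5794, -0.2952, 0.2259]
ee_rot: [-3.141, 0.0, -1.945]
force: [-0.9, -0.8, -0.8]
width: 0.017
gripper_force: 30.0
[ 0.5794 -0.2952  0.2259] [-0.9063 -0.7832 -0.8028] 0.017013733330290406 [ 0.0001 -0.0007  0.    ]
```

View pics/l2.png

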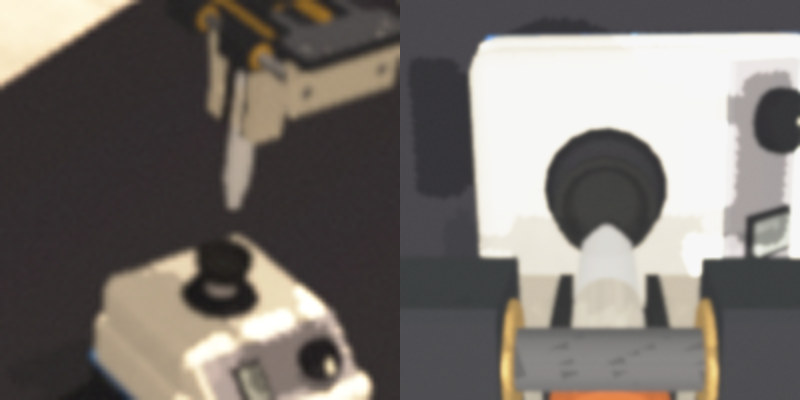

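The tube hangs just above the cup, with its tip at about side (378.5,172) and wrist (322.5,252.5). I triangulate the tip.

Run:
```python
from h import *
s=get_state(); T=wristT(s)
print(tri(ray('side',(378.5,171.5)),ray('wrist',(322.3,253),T)), s['eef_pos'])
o,d=ray('side',(378.5,171.5)); print(o+d*(.163-o[2])/d[2], plane('wrist',(322.3,253),.163,T))
c=camrig.camera_params('side');K=np.array([[c['fx'],0,c['cx']],[0,c['fy'],c['cy']],[0,0,1]]);Ti=np.linalg.inv(c['T'])
print(cv2.projectPoints(np.array([[.5794,-.2952,.163],[.5794,-.2952,.22]]),cv2.Rodrigues(Ti[:3,:3])[0],Ti[:3,3],K,c['D'])[0].reshape(-1,2))
```

```text
(array([ 0.5795, -0.2985,  0.1603]), np.float64(0.00017445809802163552)) [ 0.5793 -0.2954  0.2257]
[ 0.5777 -0.2951  0.163 ] [ 0.5791 -0.2993  0.163 ]
[[377.9818 171.2576]
 [380.0868 153.1341]]
```

In the tool's units: 0.046 m / 0.75 = 0.0613, 0.04 m / 0.75 = 0.0533.

```bash
python3 nudge.py '[{"finger_gap": 0.012, "z": 0.02}, {"finger_gap": 0.012, "z": 0.04}, {"finger_gap": 0.012, "z": 0.0533}, {"finger_gap": 0.012, "z": 0.0613}, {"finger_gap": 0.012, "z": 0.0613}, {"finger_gap": 0.012, "z": 0.0613}, {"finger_gap": 0.012, "z": 0.0613}]'; for i in 1; do python3 nudge.py '[{"finger_gap": 0.012, "z": 0.0013}, {"finger_gap": 0.012, "z": 0.0027}, {"finger_gap": 0.012, "z": 0.004}, {"finger_gap": 0.012, "z": 0.0053}, {"finger_gap": 0.012, "z": 0.0053}, {"finger_gap": 0.012, "z": 0.0053}]'; python3 nudge.py '[{"finger_gap": 0.012, "z": 0.0013}, {"finger_gap": 0.012, "z": 0.0027}, {"finger_gap": 0.012, "z": 0.004}, {"finger_gap": 0.012, "z": 0.004}, {"finger_gap": 0.012, "z": 0.004}]'; done
```

```text
t: 7.73
eef_pos: [0.5797, -0.296, 0.1804]
ee_rot: [-3.14, -0.0, -1.946]
force: [0.2, 0.1, 0.8]
width: 0.0172
gripper_force: 30.0
t: 8.23
eef_pos: [0.5792, -0.2957, 0.1755]
ee_rot: [3.142, -0.0, -1.946]
force: [0.2, 0.5, 0.6]
width: 0.017
gripper_force: 30.0
t: 8.65
eef_pos: [0.5794, -0.2958, 0.1728]
ee_rot: [-3.141, -0.0, -1.946]
force: [0.4, 0.0, 0.9]
width: 0.0173
gripper_force: 30.0
```

In the tool's units: 0.001 m / 0.75 = 0.0013.

```bash
for i in 1 2; do python3 nudge.py '[{"finger_gap": 0.012, "z": 0.0013}, {"finger_gap": 0.012, "z": 0.0013}, {"finger_gap": 0.012, "z": 0.0013}]' | grep -E "eef|force: \["; python3 nudge.py '[{"finger_gap": 0.012}]' | grep -E "eef|force: \["; python3 nudge.py '[{"finger_gap": 0.012}]' | grep -E "eef|force: \[";done
```

```text
eef_pos: [0.5794, -0.2958, 0.1719]
force: [0.4, 0.5, 4.3]
eef_pos: [0.5794, -0.2958, 0.1719]
force: [-1.2, 0.2, 2.5]
eef_pos: [0.5794, -0.2958, 0.1718]
force: [-0.7, -0.0, 3.1]
eef_pos: [0.5794, -0.2958, 0.1707]
force: [-0.0, 0.0, 4.2]
eef_pos: [0.5794, -0.2958, 0.1707]
force: [-0.2, 0.3, 3.3]
eef_pos: [0.5794, -0.2958, 0.1707]
force: [0.2, -1.1, 4.4]
```

In the tool's units: 0.0027 m / 0.75 = 0.0036, 0.002 m / 0.75 = 0.0027.

```bash
python3 nudge.py '[{"finger_gap": 0.012, "z": 0.0013}, {"finger_gap": 0.012, "z": 0.0027}, {"finger_gap": 0.012, "z": 0.0036}, {"finger_gap": 0.012, "z": 0.0036}, {"finger_gap": 0.012, "z": 0.0036}]' | grep -E "eef|force: \["; for i in 1 2 3 4 5 6 7 8; do python3 nudge.py '[{"finger_gap": 0.012}]' | grep -E "eef|force: \[";done
```

```text
eef_pos: [0.5795, -0.2959, 0.1683]
force: [-0.3, 1.0, 6.0]
eef_pos: [0.5795, -0.2959, 0.1683]
force: [-0.1, 0.6, 6.3]
eef_pos: [0.5795, -0.2959, 0.1683]
force: [-0.3, 0.5, 6.7]
eef_pos: [0.5795, -0.2959, 0.1683]
force: [-0.5, 0.2, 6.9]
eef_pos: [0.5794, -0.2959, 0.1683]
force: [-0.9, 0.8, 7.4]
eef_pos: [0.5795, -0.2959, 0.1683]
force: [-1.5, -0.1, 6.7]
eef_pos: [0.5795, -0.2959, 0.1683]
force: [-1.4, 0.6, 6.2]
eef_pos: [0.5795, -0.2959, 0.1683]
force: [-0.4, 1.2, 6.4]
eef_pos: [0.5795, -0.2959, 0.1683]
force: [-0.8, 0.2, 6.4]
```

The mean force is about 6.5 N, which puts the cup about 4 mm down. I hold this for over five seconds.

```bash
for i in 1 2 3 4; do python3 nudge.py '[{"finger_gap": 0.012}, {"finger_gap": 0.012}, {"finger_gap": 0.012}, {"finger_gap": 0.012}, {"finger_gap": 0.012}, {"finger_gap": 0.012}, {"finger_gap": 0.012}, {"finger_gap": 0.012}, {"finger_gap": 0.012}, {"finger_gap": 0.012}, {"finger_gap": 0.012}, {"finger_gap": 0.012}, {"finger_gap": 0.012}, {"finger_gap": 0.012}, {"finger_gap": 0.012}, {"finger_gap": 0.012}, {"finger_gap": 0.012}, {"finger_gap": 0.012}, {"finger_gap": 0.012}, {"finger_gap": 0.012}]' | grep -vE "rot"; done
python3 - <<'E'
from h import *
a=camrig.grab_frame('side'); w=camrig.grab_frame('wrist')
cv2.imwrite('pics/l4.png',np.hstack([cv2.resize(a[120:220,320:420],(400,400),interpolation=2),cv2.resize(w[140:340,220:420],(400,400))])[:,:,::-1])
E
```

```text
t: 12.23
eef_pos: [0.5795, -0.2959, 0.1683]
force: [0.1, 0.9, 5.6]
width: 0.0169
gripper_force: 30.0
t: 13.9
eef_pos: [0.5795, -0.2959, 0.1683]
force: [-0.2, 0.4, 6.2]
width: 0.0171
gripper_force: 30.0
t: 15.57
eef_pos: [0.5795, -0.2959, 0.1683]
force: [-1.2, 0.0, 7.1]
width: 0.0171
gripper_force: 30.0
t: 17.23
eef_pos: [0.5795, -0.2959, 0.1683]
force: [-1.0, 0.8, 6.6]
width: 0.0171
gripper_force: 30.0
```

View pics/l4.png

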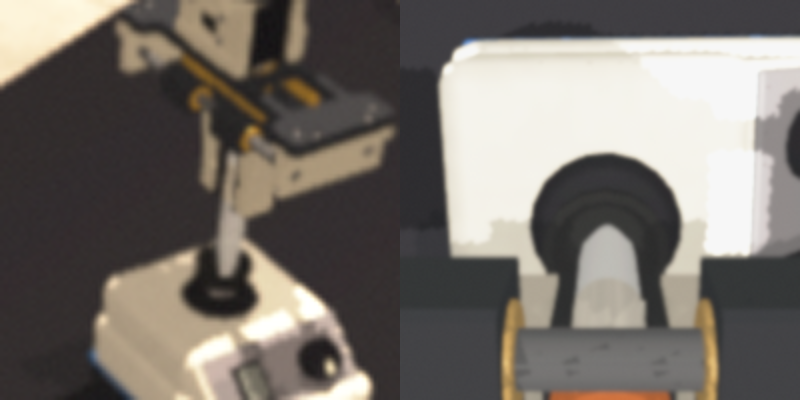

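The tube stands in the pressed cup and the gripper is clear of the mixer. Contact came at TCP height 0.172 m, which puts the tip on the cup floor at 0.110 m.

```bash
python3 -c "
from station import arm, camrig, get_state
print(arm.job_done())"
```

```text
the job is handed in; nothing more can be done
None
```

I handed the job in with the orange tube upright in the mixer cup, still gripped and pressing the cup down about 4 mm (about 6.5 N), after holding it there for over five seconds.

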